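# Shut the thread cabinet's flap with the hook pole

## Task

Take the hook pole by its red handle from its slanted stand, reach in under the cabinet's roof, hook the pole up through the brass eye on the tilted-in flap and gently draw the flap fully shut with the hook, without touching the flap with the gripper. Then unhook the pole and lay it back in its stand as it was, handle resting on the channel's upper end, and let go. Leave the threads and the tin around undisturbed.

Things in the scene. Friction and masses are not known exactly. Their poses are not given: they have to be found in the camera images.
- cabinet: Pale wooden thread cabinet, fixed on the ironing top, 282 wide, 165 deep, 232 high (mm). Origin on the table under the middle of its lower front edge (flap hinge line); x into the cabinet, away from its open front, y left, z up. The roof (z 220 to 232 mm) begins right above the hinge line, so the inside is reached only from the front, slanting down under the roof.
- flap_hinge (a point): Middle of the flap's hinge line, 35 mm above the table; the hinge runs along the cabinet's y.
- flap (a joint): Angle of the white framed clear flap (234 wide, 178 high, 14 thick, mm), hinged at its lower edge. 0 = fully shut: upright, against a hard stop; grows as its upper edge tilts back into the cabinet (about the cabinet's +y), to 0.9. Stiff hinge: it stays wherever it is left. Drawing it by the eye takes some 2 to 5 N until the stop is felt.
- eye (a point): Centre of the brass ring eye on the flap's front. Hole 30 mm across, wire 6 mm thick. Frame turns with the flap: z = axis of the hole = up the flap, -x = out of its front face, y = along the hinge. At flap angle a it lies, from flap_hinge in the cabinet's frame, at x = 0.105 sin a - 0.036 cos a, z = 0.105 cos a + 0.036 sin a (m). Flap face 29 mm behind it.
- stand: Brown wooden pole stand, fixed, foot 130 x 90 mm, 130 mm high. Origin on the table under the upper end of its slanted channel; x ahead, y left, z up. Going down the channel runs along (0.643, 0, -0.766), 60 mm long, 16 mm wide, 18 mm deep, open towards (0.766, 0, 0.643). The rod lies in the channel; the handle's lower end rests on the channel's upper end.
- stand_seat (a point): Where the centre of the handle (pole_grip) is when the pole lies in its stand: 21 mm behind the stand's origin (x = -0.021) and 149 mm above the table.
- pole_grip (a point): Centre of the hook pole's red square handle, 26 x 26 x 64 mm. The pole's frame is parallel to the stand's while it lies there; in it the pole's line from handle to hook is d = (0.643, 0, -0.766), and two handle sides face +y and -y. A steel rod 8 mm thick runs from the handle to the bend, 152 mm along d from here. About 0.11 kg, centre of mass some 50 mm along d.
- hook_bend (a point): The bend at the lower end of the rod, 152 mm along d from pole_grip, at (0.098, 0, -0.116) in the pole's frame.
- hook_mid (a point): Middle of the hook's finger, half-way from hook_bend to hook_tip.
- hook_tip (a point): Tip of the hook: a steel finger 6 mm thick and 30 mm long that runs from hook_bend back upwards, direction (0.423, 0, 0.906) in the pole's frame, 60 deg from the rod, on the far (upper) side of the rod. It goes up through the eye from beneath.
- white_cone_at (a point): Cone of white thread standing on the ironing top, 58 mm across, 100 mm high; bystander. Point 10 mm above its foot.
- beige_spool_at (a point): Spool of beige thread, 42 mm across, 68 mm high, standing on the ironing top; bystander. Point 10 mm above its foot.
- round_tin_at (a point): Flat round dark-lidded tin, 47 mm across, 20 mm high, on the ironing top; bystander. Point 10 mm above its foot.
- red_cone_at (a point): Cone of red thread, 43 mm across, 80 mm high, standing on the cabinet's roof; bystander. Point 10 mm above its foot.
Not all that is in view belongs to the job. Of the things like the part that bears pole_grip, leave any that is turquoise; of the rest the larger one is meant.

How it is judged (in metres and radians):
On the way, in this order (a step that is already met when the one before it is completed fails the run):
1. the hook's finger is up through the eye while the flap is still open (distance between hook_mid and eye below 0.022 m and z of hook_tip in the frame of eye above 0 m and z of hook_bend in the frame of eye below 0 m and value of joint flap above 0.4 rad), for 0.2 s.
2. the flap is drawn fully shut (under 0.06 rad) with the hook still through the eye (distance between hook_mid and eye below 0.022 m and z of hook_tip in the frame of eye above 0 m and z of hook_bend in the frame of eye below 0 m and value of joint flap below 0.06 rad), for 0.1 s.
At the end, for the whole second after the job is handed in: The flap is shut (within 0.06 rad of its stop) and the hook pole lies at rest in its stand as at the start: handle centre within 20 mm of its seat, upright within 0.15 rad and turned within 0.2 rad (value of joint flap below 0.06 rad and distance between pole_grip and stand_seat below 0.02 m and angle between the z axis of pole_grip and the z axis of stand, either way round below 0.15 rad and angle between the x axis of pole_grip and the x axis of stand, either way round below 0.2 rad and linear speed of pole below 0.02 m/s); the robot touches nothing.
It fails at once if the gripper or the arm touches the flap (contact force between any of the fingers, the arm and flap above 0.5 N).
It fails at once if the flap is wrenched or struck: more than 40 N between pole and flap (contact force between pole and flap above 40 N).
It fails at once if a bystander is moved more than 20 mm or knocked over (distance of any of white_cone_at, beige_spool_at, round_tin_at, red_cone_at from where it was at the start of the episode above 0.02 m or angle between any of white_cone_at, beige_spool_at, round_tin_at, red_cone_at's own z axis and vertical above 0.4 rad).
It also fails if it takes over 67 s, if anything falls off the work surface, if the arm or the gripper's body presses on something with over 40 N, if the wrist force passes 120 N, or if a joint passes its speed limit or range.

## Robot

A 6-joint arm with a two-finger parallel gripper is mounted at the origin on a cart in front of the work surface, level with it; the furniture and walls round the work are solid. World frame = base frame: x ahead of the robot, y to its left, z up, the work surface at z = 0. Lengths are in mm, angles in rad, forces in N, time in s.
With the tool pointing down it reaches from about 275 to 1000 mm from the base axis. Payload 8.4 kg.
Tool frame: the origin (TCP) lies on the mounting face of the last link; the fingertips stand 173 mm ahead of it and the grasp point (between the pads) lies 155 mm ahead of it; z points along the fingers, y is the line along which they close (so a half turn about z gives the same grasp; the last joint's range is limited). The gripper opens to 85 mm and grips with 20 to 120 N. Pads are 22 mm wide; open, the fingers measure 114 mm over their backs; the gripper's body (76 mm by 85 mm) begins 54 mm behind the grasp point. The pads swing forward as they close: fully open they stand 13 mm farther back than shut.
Start: joints at [-1.315, 0.353, 1.633, -0, 1.155, -0.002], TCP at [159.345, -604.35, 404.681] pointing down, gripper open.
Joint ranges: [-2.63, 2.63], [-0.92, 2.1], [0.06, 2.66], [-1.3, 4.44], [0, 2.69], [-3.02, 3.02]. Speed limits (rad/s): [2.22, 2.22, 2.79, 3.14, 3.14, 3.14].

## Interface

Orientations are given as [roll, pitch, yaw] about the fixed x, y, z axes, in that order (R = Rz(yaw) Ry(pitch) Rx(roll)).
In Python, from rig import r gives the robot as it stands.
- The arm moves only by the tool apply_moves, never from a script. Its argument "deltas" is a list of rows, each an object with "claw": the gripper command: -1 is fully open, 1 is shut, values between are in proportion; "delta_pos": the shift along the tool's x, y, z in cm, a list of three; "yaw": the turn about the tool's z in rad. In form: [{"claw": claw, "delta_pos": [tx, ty, tz], "yaw": yaw}, ...]. A call has 1 to 8 rows; each row shifts and turns the commanded pose from where the row before left it, along the tool's axes as they then stand; what a row does not reach is not made up. A row lasts 1/8 s, in which the tool goes at most 62.5 mm and 10.7 degrees, less where a joint would pass 70% of its speed; a pose out of reach is approached as far as the arm can. A call with a gripper value outside its range is refused whole. The fingers move at their own pace and stop on an object; "grip_force" is the grip in N (left out, the last holds). Time passes only in rows, so rows that do not move let the fingers close. It gives the time, the measured TCP pose, the force, the opening and the grip force at its end, in the units of the state.
- r.sense(): the state, without advancing time (a new reading comes with each control period).
- r.grab_frame(name): name is "scene" or "top" or "wrist"; returns a dict with "img" (420x560x3 uint8, blue, green, red), "z_map" (420x560 float32, mm along the optical axis (not along the pixel's ray), 0 where there is no reading), "fx", "fy", "cx", "cy" (pixels), "eye" and "rotation" of the camera in the world; the wrist camera has in their place "T_tool_cam" (4x4, takes a point from camera to tool coordinates, whose origin is the TCP and whose axes are the flange's). Camera axes: x right, y up, looking along -z (the intrinsics and any distortion apply to the point x, -y, -z); pixel columns grow to the right and rows downward; lengths in mm; the calibration is good to about 2 mm. The wrist camera is an equidistant fisheye: a pixel r from the principal point sees the ray r / f radians off the axis. A picture is of the moment at which its call begins: read the wrist's pose just before it.
- r.sign_off(): hands the job in; it is judged then, once.
The state is a dict: "clock": time; "qpos": joint angles; "qvel": joint speeds; "joint_efforts": joint torques, N m; "eef_pos": TCP position; "tcp_rot": TCP orientation; "contact_force": force on the tool from outside, world axes, zero at the start; "wrist_torque": the same for the moment, N m; "opening": opening from 0.0 (shut) to 1.0 (fully open); "grasp_force": force on a finger pad.
Only numpy, scipy, OpenCV 4.12 (cv2) and the standard library are available. Lean on these libraries where they do the work, as an engineer would, in place of code of your own. Each camera call takes 0.05 s, during which the arm holds its last target. There are 200 camera calls.

## Working session

There is one attempt and no reset: what is moved stays moved. The work goes in short steps, Python scripts to look and compute and a tool call to move; the robot and the scene stay as the last step left them, time stands still between calls to the robot, and variables do not carry over. Pictures are saved under pics/ and viewed, at most 10 in all, crops included, and the job is handed in when it is done.

Besides the shell and the picture viewer there is one more tool, called after "Call:" in YAML: its name, and indented under it one key for each argument. apply_moves: Moves the arm, as the interface text tells. Its arguments: {"type":"object","properties":{"deltas":{"type":"array"},"grip_force":{"type":"number"}},"required":["deltas"]}

```bash
mkdir -p pics; ls; python3 - <<'E'
from rig import r
import cv2,numpy as np,pickle
print(r.sense())
for n in ("scene","top"):
    f=r.grab_frame(n); cv2.imwrite(f"pics/{n}0.png",f["img"]); pickle.dump(f,open(f"{n}0.pkl","wb"))
    print(n,{k:f[k] for k in f if k not in("img","z_map")})
E
```

```text
pics
{'clock': 0.0, 'qpos': array([-1.31535910e+00,  3.53674876e-01,  1.63411400e+00,  5.72543798e-06,
        1.15521692e+00, -2.41465374e-03]), 'qvel': array([-0.00255676, -0.00119519,  0.00210302,  0.00052199, -0.00255003,
       -0.0015034 ]), 'joint_efforts': array([ 1.20103363e-03, -6.05252123e+01, -3.42066765e+01,  7.03709202e-05,
        9.48343717e-03,  5.13892417e-05]), 'eef_pos': array([ 159.31226421, -604.12032124,  403.95343953]), 'tcp_rot': array([-3.14017953e+00, -8.64705399e-06,  2.57849559e-01]), 'contact_force': array([-0.96030164, -0.1358646 ,  0.12987018]), 'wrist_torque': array([0.01314139, 0.01056969, 0.02955404]), 'grasp_force': 0.0, 'opening': 1.0012300303204422}
scene {'fx': 543.2795097634604, 'fy': 543.2795097634604, 'cx': 281.2500874241103, 'cy': 201.61110264905355, 'eye': array([-560.23742074,  638.05092695,  839.15279994]), 'rotation': array([ 1.08911166, -0.0202055 , -2.09049692])}
top {'fx': 526.4107520851838, 'fy': 526.4107520851838, 'cx': 274.4544281041148, 'cy': 199.00871064871018, 'eye': array([ 263.13362506, -107.61871449, 1433.43132839]), 'rotation': array([ 0.24796997,  0.00379003, -1.28387767])}
```

View pics/scene0.png

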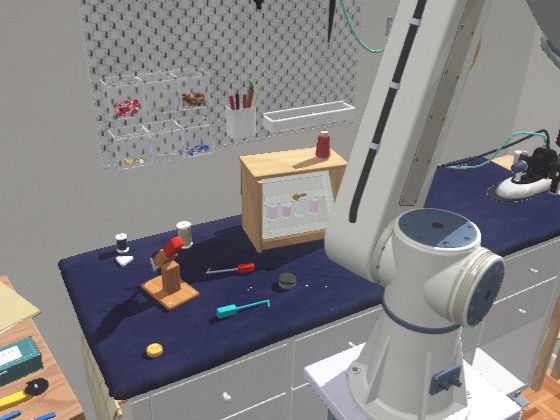

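View pics/top0.png

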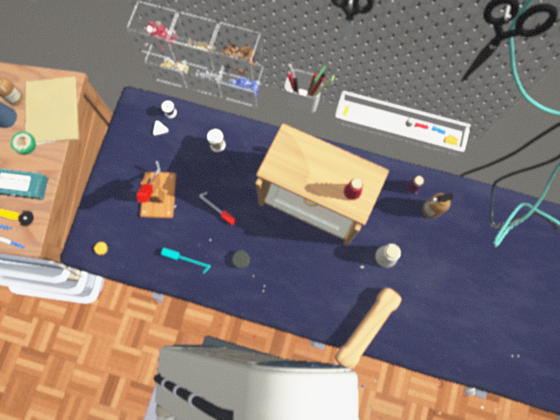

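The scene view shows the stand with the red-handled pole at about (172,260), the cabinet with its flap at (295,205) and eye near (297,196). Lying about are a small red decoy and a turquoise decoy. The top view shows the stand at (157,195) and the cabinet at (322,185).

```bash
cat > h.py <<'E'
import numpy as np,cv2,pickle
from scipy.spatial.transform import Rotation as R
def cloud(f):
    z=f["z_map"].astype(float); v,u=np.mgrid[:z.shape[0],:z.shape[1]]
    P=np.stack([(u-f["cx"])/f["fx"]*z,-(v-f["cy"])/f["fy"]*z,-z],-1)
    W=P@R.from_euler("xyz",f["rotation"]).as_matrix().T+f["eye"]; W[z==0]=np.nan
    return W
E
python3 - <<'E'
from h import *
for n in("top","scene"):
    f=pickle.load(open(n+"0.pkl","rb")); W=cloud(f)
    q={"top":dict(table=(150,240),handle=(146,192),footTL=(145,175),rodtip=(157,165),roofTL=(282,130),roofTR=(386,180),roofBL=(258,177),roofBR=(350,222),white=(215,135),tin=(241,259),redc=(354,188),ra=(388,255),rb=(437,205)),
     "scene":dict(handle=(174,245),eye=(297,196),tin=(287,281),white=(184,229),foot=(170,298),block=(170,275))}[n]
    for k,(u,v) in q.items(): print(n,k,W[v,u].round(0))
    i=f["img"]
    if n=="top": c=[i[140:240,110:230],i[120:245,240:400]]
    else: c=[i[225:315,130:240],i[140:255,230:350]]
    c=[cv2.resize(x,(390,400),interpolation=cv2.INTER_CUBIC) for x in c]
    cv2.imwrite(f"pics/{n}c.png",np.hstack(c))
E
```

```text
top table [401. 297.  -1.]
top handle [496. 299. 170.]
top footTL [572. 371.   6.]
top rodtip [599. 334.  52.]
top roofTL [725.  14. 232.]
top roofTR [ 752. -287.   -0.]
top roofBL [596.  37. 224.]
top roofBR [ 583. -212.   94.]
top white [724. 206.  62.]
top tin [420.  39.  15.]
top redc [ 609. -185.  309.]
top ra [ 526. -326.  101.]
top rb [ 687. -416.  107.]
scene handle [472. 315. 170.]
scene eye [587. -85. 149.]
scene tin [404.  51.  22.]
scene white [698. 212.  66.]
scene foot [489. 331.  13.]
scene block [503. 321.  69.]
```

View pics/topc.png

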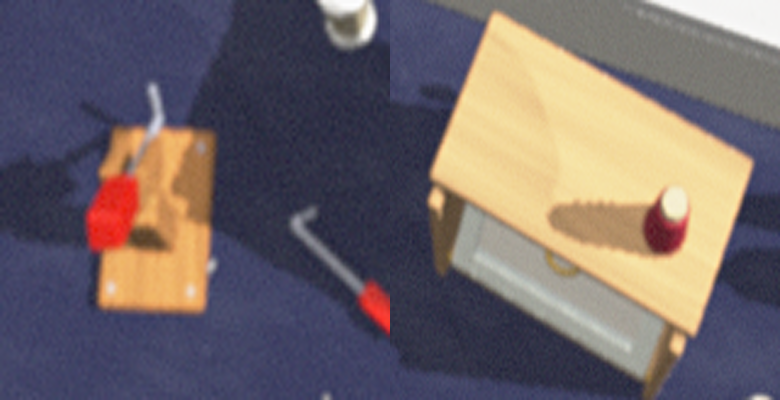

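View pics/scenec.png

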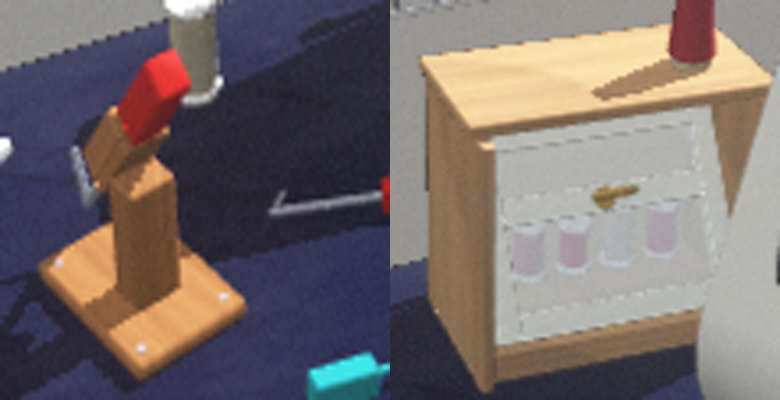

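```bash
python3 - <<'E'
from h import *
for n in("top","scene"):
    f=pickle.load(open(n+"0.pkl","rb")); W=cloud(f); hsv=cv2.cvtColor(f["img"],cv2.COLOR_BGR2HSV)
    H,S,V=[hsv[...,i].astype(int) for i in range(3)]
    box=lambda a,b,c,d,z0,z1:(W[...,0]>a)&(W[...,0]<b)&(W[...,1]>c)&(W[...,1]<d)&(W[...,2]>z0)&(W[...,2]<z1)
    m=box(500,900,-320,100,222,242)&~((S>150)&((H<5)|(H>170)))
    P=W[m]; print(n,"roof",m.sum(),P[:,2].mean(),cv2.minAreaRect(P[:,:2].astype(np.float32)))
    m=box(400,650,200,420,4,22)&(H<25)&(S>90)
    P=W[m]; print("foot",m.sum(),P[:,2].mean(),cv2.minAreaRect(P[:,:2].astype(np.float32)))
    m=((H<6)|(H>174))&(S>170)&box(400,650,200,420,110,200); P=W[m]; print("handle",m.sum(),P.mean(0),P.min(0),P.max(0))
    m=(S<60)&(V>90)&box(480,680,250,420,8,110); P=W[m]; print("rod",m.sum(),P.min(0),P.max(0),P[P[:,2].argmin()]); 
    m=(S<60)&box(520,800,-260,50,50,215)
    P=W[m]; 
    print("flapish",m.sum())
    c=P.mean(0)
    for _ in range(15):
        u,s,vt=np.linalg.svd(P-c,full_matrices=False); d=(P-c)@vt[2]; Q=P[abs(d)<max(3,np.percentile(abs(d),60))]; c=Q.mean(0); u,s,vt=np.linalg.svd(Q-c,full_matrices=False)
    print("plane",c,vt[2],len(Q))
    for k,(a,b,cc,d) in dict(tin=(370,470,10,90),white=(650,780,150,260)).items():
        m=box(a,b,cc,d,5,120)&~((H<8)&(S>150)); P=W[m]; print(k,P.min(0),P.max(0),np.median(P,0))
E
```

```text
top roof 6810 231.95603478158148 ((697.2083740234375, -70.57830810546875), (371.4074401855469, 261.6423034667969), 81.31952667236328)
foot 897 11.006310194909389 ((527.1028442382812, 316.59564208984375), (129.99424743652344, 92.58082580566406), 14.995979309082031)
handle 213 [493.64105309 304.85068278 162.48905665] [467.40092278 290.88143844 129.52928029] [523.61855336 326.39918372 184.36827728]
rod 45 [485.44100705 257.8033896    8.09102073] [604.81413814 337.04126561 102.41829143] [496.00124207 257.8033896    8.09102073]
flapish 1439
plane [592.22777905 -99.93647827  73.25094377] [ 0.87542766 -0.1456345  -0.46088719] 863
tin [370.45536216  10.37491903   5.01230599] [467.71280655  86.22117458  27.47872292] [418.7212972   39.90578937  19.31782186]
white [651.10238945 152.05039277   5.00475083] [778.67559177 258.885818    75.10266954] [711.47734169 199.98251057  62.42440248]
scene roof 2489 233.02400334471534 ((702.6856079101562, -121.67854309082031), (392.77008056640625, 299.01654052734375), 89.13965606689453)
foot 939 12.968403819745959 ((531.7509155273438, 319.81915283203125), (142.7223663330078, 91.6719741821289), 14.103180885314941)
handle 217 [485.49863776 314.4580113  159.63799617] [466.24607008 292.60532633 122.8407082 ] [521.76526525 328.56644043 182.63806122]
rod 46 [487.13208565 261.79621958  10.3813331 ] [605.5650492  364.07478933  65.89474062] [492.66331453 261.79621958  10.3813331 ]
flapish 3770
plane [ 617.35868101 -101.71367102  112.48762319] [-0.83687161  0.11891217  0.53432744] 2262
tin [371.00088929  18.6034012    5.05324666] [469.15775526  88.31067772  26.46994655] [411.53258881  46.16205969  20.00892094]
white [658.36965247 155.31504873   5.09913788] [778.30137133 255.06934822  75.80806144] [704.78146914 208.14321499  50.25479138]
```

```bash
python3 - <<'E'
from h import *
for n in("top","scene"):
    f=pickle.load(open(n+"0.pkl","rb")); W=cloud(f); hsv=cv2.cvtColor(f["img"],cv2.COLOR_BGR2HSV)
    H,S,V=[hsv[...,i].astype(int) for i in range(3)]
    box=lambda a,b,c,d,z0,z1:(W[...,0]>a)&(W[...,0]<b)&(W[...,1]>c)&(W[...,1]<d)&(W[...,2]>z0)&(W[...,2]<z1)
    m=(box(500,850,-260,100,226,240)&(H<30)&(S>40)).astype(np.uint8)
    m=cv2.morphologyEx(m,cv2.MORPH_CLOSE,np.ones((5,5))); k,l,s,_=cv2.connectedComponentsWithStats(m); b=l==1+s[1:,4].argmax()
    P=W[b&box(500,850,-300,100,222,242)]; print(n,"roof",cv2.minAreaRect(P[:,:2].astype(np.float32)))
    m=box(560,700,-180,0,80,200)&(S>110)&(H>10)&(H<32); P=W[m]
    vs,us=np.nonzero(m); print("brass",len(P),np.median(P,0) if len(P) else "",[(u,v,*W[v,u].round(0)) for u,v in list(zip(us,vs))[::6]])
    # flap frame, scene: white low S
    m=box(575,720,-210,60,45,200)&(S<35)&(V>150); P=W[m]; print("white",m.sum())
    rng=np.random.default_rng(0); best=(0,)
    for _ in range(800):
        q=P[rng.choice(len(P),3,False)]; nn=np.cross(q[1]-q[0],q[2]-q[0]); L=np.linalg.norm(nn)
        if L<500: continue
        nn/=L; c=(abs((P-q[0])@nn)<2.5); 
        if c.sum()>best[0]: best=(c.sum(),c)
    Q=P[best[1]]; c=Q.mean(0); nn=np.linalg.svd(Q-c,full_matrices=False)[2][2]; nn*=-np.sign(nn[0])
    print("plane",best[0],c,nn,"yaw",np.arctan2(-nn[1],-nn[0]),"a",np.arctan2(nn[2],np.hypot(nn[0],nn[1])))
E
```

```text
top roof ((647.6172485351562, -107.75741577148438), (282.244384765625, 150.02291870117188), 81.03766632080078)
brass 13 [589.59082789 -89.27220971 153.38768505] [(np.int64(304), np.int64(199), np.float64(595.0), np.float64(-82.0), np.float64(146.0)), (np.int64(306), np.int64(202), np.float64(587.0), np.float64(-89.0), np.float64(157.0)), (np.int64(313), np.int64(205), np.float64(585.0), np.float64(-108.0), np.float64(151.0))]
white 1188
plane 722 [593.71837505 -88.17321297  71.65195636] [-0.798776    0.1205607   0.58942516] yaw -0.14980111717478586 a 0.6303470588833665
scene roof ((647.5096435546875, -106.35140991210938), (284.0395812988281, 156.5453643798828), 80.78840637207031)
brass 38 [593.70619169 -93.88237797 149.26014271] [(np.int64(295), np.int64(194), np.float64(625.0), np.float64(-102.0), np.float64(135.0)), (np.int64(301), np.int64(194), np.float64(581.0), np.float64(-94.0), np.float64(157.0)), (np.int64(296), np.int64(195), np.float64(589.0), np.float64(-83.0), np.float64(152.0)), (np.int64(302), np.int64(195), np.float64(582.0), np.float64(-98.0), np.float64(152.0)), (np.int64(297), np.int64(196), np.float64(587.0), np.float64(-85.0), np.float64(149.0)), (np.int64(296), np.int64(197), np.float64(622.0), np.float64(-104.0), np.float64(126.0)), (np.int64(295), np.int64(199), np.float64(618.0), np.float64(-98.0), np.float64(123.0))]
white 3529
plane 1629 [617.63003934 -98.7095247  112.57708682] [-0.83513838  0.12298382  0.5361146 ] yaw -0.14621074824433117 a 0.5658275841824454
```

Call:
apply_moves:
  deltas:
    - {"claw":-1,"delta_pos":[2.5,-4,-3],"yaw":0}
    - {"claw":-1,"delta_pos":[3.4,-4.9,-1],"yaw":0}
    - {"claw":-1,"delta_pos":[3.4,-4.9,0],"yaw":0}
    - {"claw":-1,"delta_pos":[3.4,-4.9,0],"yaw":0}
    - {"claw":-1,"delta_pos":[3.4,-4.9,0],"yaw":0}
    - {"claw":-1,"delta_pos":[3.4,-4.9,0],"yaw":0}
    - {"claw":-1,"delta_pos":[3.4,-4.9,0],"yaw":0}
    - {"claw":-1,"delta_pos":[3.4,-4.9,0],"yaw":0}

```text
clock: 1.1
eef_pos: [316.0, -165.2, 444.7]
tcp_rot: [3.141, -0.0, 0.257]
contact_force: [0.7, -0.7, 0.4]
opening: 1.003
grasp_force: 0.0
```

Call:
apply_moves:
  deltas:
    - {"claw":-1,"delta_pos":[3.4,-4.9,0],"yaw":0}
    - {"claw":-1,"delta_pos":[3.4,-4.9,0],"yaw":0}
    - {"claw":-1,"delta_pos":[3.4,-4.9,0],"yaw":0}
    - {"claw":-1,"delta_pos":[3.4,-4.9,0],"yaw":0}
    - {"claw":-1,"delta_pos":[3.4,-4.9,0],"yaw":0}
    - {"claw":-1,"delta_pos":[3.4,-4.9,0],"yaw":0}
    - {"claw":-1,"delta_pos":[3.4,-4.9,0],"yaw":0}
    - {"claw":-1,"delta_pos":[1,-3,0],"yaw":0}

```text
clock: 2.1
eef_pos: [461.3, 259.6, 444.2]
tcp_rot: [-3.141, 0.0, 0.259]
contact_force: [-0.6, -0.6, -0.7]
opening: 1.003
grasp_force: 0.0
```

```bash
cat >> h.py <<'E'
def wcloud(f,s):
    z=f["z_map"].astype(float); v,u=np.mgrid[:z.shape[0],:z.shape[1]]
    x=(u-f["cx"])/f["fx"]; y=(v-f["cy"])/f["fy"]; th=np.hypot(x,y); k=np.tan(np.minimum(th,1.5))/np.maximum(th,1e-9)
    P=np.stack([x*k*z,-y*k*z,-z],-1); T=np.array(f["T_tool_cam"]); P=P@T[:3,:3].T+T[:3,3]
    W=P@R.from_euler("xyz",s["tcp_rot"]).as_matrix().T+s["eef_pos"]; W[(z==0)|(th>1.4)]=np.nan
    return W
E
python3 - <<'E'
from rig import r
from h import *
s=r.sense(); f=r.grab_frame("wrist"); cv2.imwrite("pics/w1.png",f["img"]); pickle.dump((f,s),open("w1.pkl","wb"))
print(s["eef_pos"],f["fx"],f["cx"],f["cy"],f["T_tool_cam"])
W=wcloud(f,s); hsv=cv2.cvtColor(f["img"],cv2.COLOR_BGR2HSV); H,S,V=[hsv[...,i].astype(int) for i in range(3)]
box=lambda a,b,c,d,z0,z1:(W[...,0]>a)&(W[...,0]<b)&(W[...,1]>c)&(W[...,1]<d)&(W[...,2]>z0)&(W[...,2]<z1)
m=((H<6)|(H>174))&(S>150)&box(400,650,200,420,100,200); P=W[m]; print("handle",m.sum(),P.mean(0),P.min(0),P.max(0))
c=P.mean(0); 
top=P[P[:,2]>170]; print("top edge",len(top),top.mean(0), cv2.minAreaRect(P[:,:2].astype(np.float32)))
m=box(400,650,200,420,4,20)&(H<25)&(H>5)&(S>70); P=W[m]; print("foot",m.sum(),cv2.minAreaRect(P[:,:2].astype(np.float32)))
E
```

```text
[461.33921813 259.63352941 444.17487262] 325.19226210127806 271.58872146810864 212.5453296414285 [[-3.60577961e-04  9.58847631e-01  2.83920922e-01  7.04050915e+01]
 [ 9.99999741e-01  5.22427278e-04 -4.94328805e-04  4.16878167e-01]
 [-6.22314038e-04  2.83920670e-01 -9.58847572e-01  3.05685888e+01]
 [ 0.00000000e+00  0.00000000e+00  0.00000000e+00  1.00000000e+00]]
handle 2403 [495.10056934 308.40028996 162.98745134] [465.38355221 291.19971412 125.02715392] [524.32022751 329.90647384 181.61181736]
top edge 957 [483.55978554 306.26813624 175.45026598] ((494.6859436035156, 310.3192138671875), (56.95359420776367, 28.48465347290039), 15.606867790222168)
foot 3700 ((526.3198852539062, 317.99066162109375), (130.04885864257812, 90.33406066894531), 14.195550918579102)
```

View pics/w1.png

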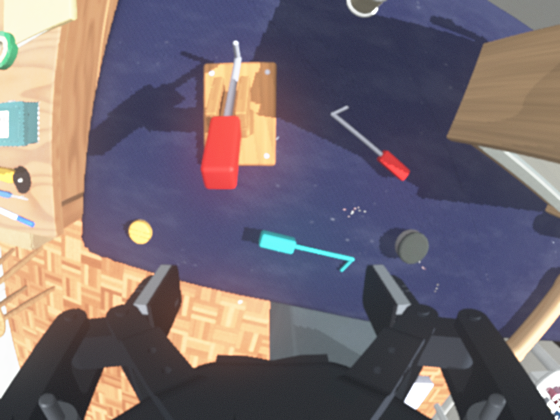

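Call:
apply_moves:
  deltas:
    - {"claw":-1,"delta_pos":[4.15,-3.97,0],"yaw":0}
    - {"claw":-1,"delta_pos":[0,0,5],"yaw":0}
    - {"claw":-1,"delta_pos":[0,0,5],"yaw":-0.003}
    - {"claw":-1,"delta_pos":[0,0,3.5],"yaw":0}
    - {"claw":-1,"delta_pos":[0,0,0],"yaw":0}

```text
clock: 2.78
eef_pos: [489.6, 305.1, 307.0]
tcp_rot: [3.14, 0.006, 0.261]
contact_force: [-0.8, 0.0, 1.0]
opening: 1.003
grasp_force: 0.0
```

Call:
apply_moves:
  deltas:
    - {"claw":0.3,"delta_pos":[0,0,0],"yaw":0}
    - {"claw":1,"delta_pos":[0,0,0],"yaw":0}
    - {"claw":1,"delta_pos":[0,0,0],"yaw":0}
    - {"claw":1,"delta_pos":[0,0,0],"yaw":0}
    - {"claw":1,"delta_pos":[0,0,0],"yaw":0}
    - {"claw":1,"delta_pos":[0,0,0],"yaw":0}
  grip_force: 110

```text
clock: 3.52
eef_pos: [491.0, 306.1, 311.0]
tcp_rot: [-3.141, -0.002, 0.261]
contact_force: [-2.0, -0.5, 8.0]
opening: 0.291
grasp_force: 106.6
```

Call:
apply_moves:
  deltas:
    - {"claw":1,"delta_pos":[0,0,-1.5],"yaw":0}
    - {"claw":1,"delta_pos":[0,0,-4],"yaw":0}
    - {"claw":1,"delta_pos":[0,0,-4],"yaw":0}
    - {"claw":1,"delta_pos":[0,0,-3],"yaw":0}
    - {"claw":1,"delta_pos":[-2.5,4,0],"yaw":0}
    - {"claw":1,"delta_pos":[-3,4.7,0],"yaw":0}
    - {"claw":1,"delta_pos":[-3,4.7,0],"yaw":0}
    - {"claw":1,"delta_pos":[-3,4.7,0],"yaw":0}

```text
clock: 4.53
eef_pos: [425.3, 99.9, 435.5]
tcp_rot: [3.141, -0.001, 0.261]
contact_force: [1.3, -1.5, -0.7]
opening: 0.292
grasp_force: 107.6
```

Call:
apply_moves:
  deltas:
    - {"claw":1,"delta_pos":[-3,4.7,0],"yaw":0}
    - {"claw":1,"delta_pos":[-3,4.7,0],"yaw":0}
    - {"claw":1,"delta_pos":[-3,4.7,0],"yaw":0}
    - {"claw":1,"delta_pos":[0,0,0],"yaw":-0.14}
    - {"claw":1,"delta_pos":[0,0,0],"yaw":-0.14}
    - {"claw":1,"delta_pos":[0,0,0],"yaw":-0.135}
    - {"claw":1,"delta_pos":[0,0,0],"yaw":0}

```text
clock: 5.4
eef_pos: [375.5, -58.1, 435.3]
tcp_rot: [3.141, -0.0, 0.675]
contact_force: [0.7, -0.8, -0.9]
opening: 0.29
grasp_force: 107.9
```

```bash
python3 - <<'E'
from rig import r
from h import *
s=r.sense(); f=r.grab_frame("wrist"); cv2.imwrite("pics/w2.png",f["img"]); pickle.dump((f,s),open("w2.pkl","wb"))
print(s["eef_pos"],s["tcp_rot"],s["contact_force"])
for n in("scene","top"): pickle.dump(r.grab_frame(n),open(n+"2.pkl","wb"))
E
```

```text
[375.45945795 -58.13583321 435.3484124 ] [ 3.14102400e+00 -4.20932638e-04  6.74698288e-01] [ 0.73392568 -0.83433052 -0.91802371]
```

View pics/w2.png

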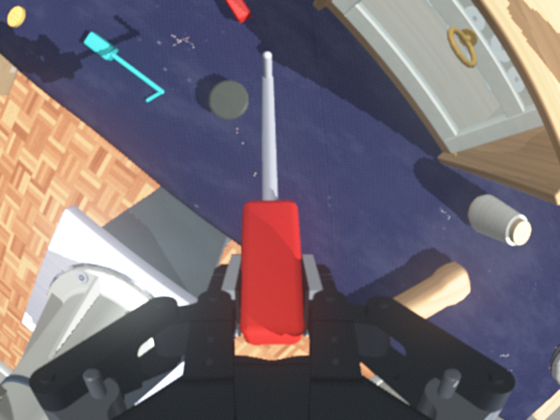

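```bash
python3 - <<'E'
from h import *
f,s=pickle.load(open("w2.pkl","rb")); W=wcloud(f,s); Rt=R.from_euler("xyz",s["tcp_rot"]).as_matrix(); T=(W-s["eef_pos"])@Rt
for u,v in [(267,54),(267,57),(267,60),(267,66),(267,75),(268,90),(268,120),(269,150),(270,180),(250,210),(293,210),(247,335),(300,335)]: print((u,v),T[v,u].round(1))
hsv=cv2.cvtColor(f["img"],cv2.COLOR_BGR2HSV); H,S,V=[hsv[...,i].astype(int) for i in range(3)]
m=np.zeros(H.shape,bool); m[20:72,440:485]=1; m&=(S>90)&(H>12)&(H<35)
P=W[m]; print("brass",m.sum(),np.nanmedian(P,0),np.nanmin(P,0),np.nanmax(P,0))
vs,us=np.nonzero(m); (cx,cy),ax,an=cv2.minAreaRect(np.c_[us,vs].astype(np.float32)); print(cx,cy,ax,an)
for (u,v) in [(463,28),(452,44),(474,50),(463,64),(458,30),(470,60)]: print((u,v),W[v,u].round(0),hsv[v,u])
c=f["img"][:110,400:520]; cv2.imwrite("pics/w2c.png",cv2.resize(np.hstack([c,f["img"][30:140,210:330]]),None,fx=3.3,fy=3.3,interpolation=cv2.INTER_CUBIC))
# roof edge front corners / flap plane from wrist
for (u,v) in [(345,20),(440,155),(500,130),(330,5)]: print((u,v),W[v,u].round(0))
E
```

```text
(267, 54) [114.6  -3.2 249.4]
(267, 57) [112.5  -3.2 249.5]
(267, 60) [111.   -3.3 252.2]
(267, 66) [108.   -3.4 260. ]
(267, 75) [102.9  -3.5 269.9]
(268, 90) [ 90.8  -2.7 259.8]
(268, 120) [ 69.7  -2.4 234.1]
(269, 150) [ 52.8  -1.7 213.9]
(270, 180) [ 38.5  -1.  198. ]
(250, 210) [ 29.5 -10.1 172.7]
(293, 210) [ 29.2   9.6 173.6]
(247, 335) [ -9.3  -9.8 132.1]
(300, 335) [-10.9  11.  134.1]
brass 562 [604.32715766 -99.70255054 139.60617624] [ 578.8806804  -116.57127965  121.13533792] [623.64929834 -78.58022079 157.29499008]
461.5198974609375 46.521663665771484 (28.30877113342285, 38.21683883666992) 2.385944128036499
(463, 28) [623. -93. 127.] [ 26  24 162]
(452, 44) [583. -87. 155.] [ 20 121 173]
(474, 50) [ 608. -112.  138.] [ 20  66 182]
(463, 64) [ 581. -107.  149.] [ 24  24 149]
(458, 30) [608. -87. 140.] [ 21 112 175]
(470, 60) [ 613. -125.  111.] [ 25  27 172]
(345, 20) [584.  -4.  17.]
(440, 155) [ 544. -216.    4.]
(500, 130) [ 590. -205.  105.]
(330, 5) [588.  22.  15.]
```

View pics/w2c.png

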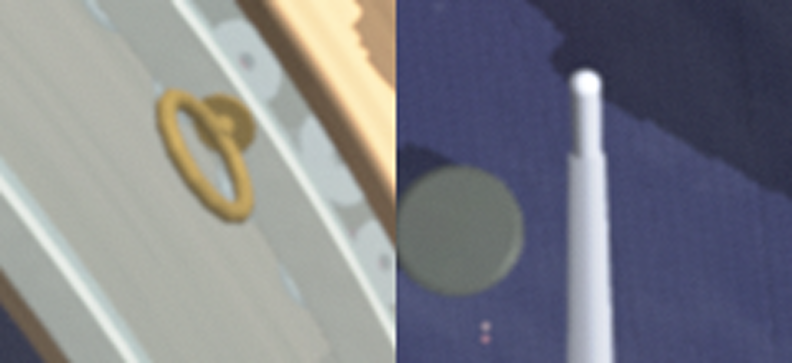

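```bash
python3 - <<'E'
from h import *
from scipy.optimize import least_squares
f,s=pickle.load(open("w2.pkl","rb")); W=wcloud(f,s)
hsv=cv2.cvtColor(f["img"],cv2.COLOR_BGR2HSV); H,S,V=[hsv[...,i].astype(int) for i in range(3)]
m=np.zeros(H.shape,bool); m[20:72,440:485]=1; m&=(S>75)&(H>12)&(H<35); P=W[m]; P=P[~np.isnan(P).any(1)]
yw=-.153
def res(p,full=False):
    a=p[2]; z=35+105*np.cos(a)+36*np.sin(a); Q=(P-[p[0],p[1],z])@R.from_euler("zy",[yw,0] if 0 else [yw,a]).as_matrix() if 0 else (P-[p[0],p[1],z])@(R.from_euler("z",yw)*R.from_euler("y",a)).as_matrix()
    d=np.hypot(np.hypot(Q[:,0],Q[:,1])-18,Q[:,2])-3
    k=Q[:,0]<14
    return np.where(k,d,0) if not full else (d[k],Q)
for a0 in(.5,.6):
    o=least_squares(res,[597,-97,a0],loss="soft_l1",f_scale=1); d,Q=res(o.x,True); print(o.x,o.cost,len(d),np.median(abs(d)))
a=o.x[2]; xe=105*np.sin(a)-36*np.cos(a); ze=35+105*np.cos(a)+36*np.sin(a)
print("z",ze,"hinge",o.x[:2]-xe*np.array([np.cos(yw),np.sin(yw)]))
# same with top/scene flap plane from wrist
m=(S<40)&(V>130)&(W[...,0]>560)&(W[...,0]<700)&(W[...,1]<20)&(W[...,1]>-210)&(W[...,2]>50)&(W[...,2]<200); P2=W[m]
c=np.median(P2,0)
for _ in range(30):
    d=(P2-c)@(np.linalg.svd(P2-c,full_matrices=False)[2][2]) if _==0 else (P2-c)@n
    Qq=P2[abs(d)<max(3,12-_)]; c=Qq.mean(0); n=np.linalg.svd(Qq-c,full_matrices=False)[2][2]
n*=-np.sign(n[0]); print("plane",len(P2),len(Qq),c,n,"yaw",np.arctan2(-n[1],-n[0]),"a",np.arcsin(n[2]))
E
```

```text
[ 5.96704243e+02 -9.90678563e+01  5.70656767e-01] 76.74622613323082 393 0.4287044646269291
[ 5.96704241e+02 -9.90678531e+01  5.70656756e-01] 76.74622613483176 393 0.4287074036182261
z 142.8090254463885 hinge [570.58917511 -95.04077553]
plane 14470 10007 [ 602.01663245 -110.5884691    91.65514915] [-0.82409278  0.13321988  0.55056657] yaw -0.16026991239761518 a 0.5830427871084071
```

Call:
apply_moves:
  deltas:
    - {"claw":1,"delta_pos":[0,0,0],"yaw":0.165}
    - {"claw":1,"delta_pos":[0,0,0],"yaw":0.165}
    - {"claw":1,"delta_pos":[0,0,0],"yaw":0.165}
    - {"claw":1,"delta_pos":[0,0,0],"yaw":0.165}
    - {"claw":1,"delta_pos":[0,0,0],"yaw":0.165}
    - {"claw":1,"delta_pos":[0,0,0],"yaw":0}

```text
clock: 6.3
eef_pos: [375.7, -58.0, 434.7]
tcp_rot: [-3.142, 0.0, -0.149]
contact_force: [-0.0, 0.6, -2.3]
opening: 0.288
grasp_force: 108.1
```

Call:
apply_moves:
  deltas:
    - {"claw":1,"delta_pos":[1.5,0.54,3],"yaw":0}
    - {"claw":1,"delta_pos":[2,0.54,3.1],"yaw":0.003}
    - {"claw":1,"delta_pos":[2,0,0],"yaw":0}
    - {"claw":1,"delta_pos":[0,0,0],"yaw":0}

```text
clock: 6.8
eef_pos: [430.1, -77.1, 374.6]
tcp_rot: [-3.142, -0.001, -0.151]
contact_force: [0.6, -0.0, -1.0]
opening: 0.286
grasp_force: 108.0
```

```bash
cat > m.py <<'E'
from rig import r
from h import *
import sys
from scipy.optimize import least_squares
def look(tag):
    s=r.sense(); f=r.grab_frame("wrist"); cv2.imwrite(f"pics/{tag}.png",f["img"]); pickle.dump((f,s),open(tag+".pkl","wb")); W=wcloud(f,s)
    hsv=cv2.cvtColor(f["img"],cv2.COLOR_BGR2HSV); H,S,V=[hsv[...,i].astype(int) for i in range(3)]
    box=lambda x0,x1,y0,y1,z0,z1:(W[...,0]>x0)&(W[...,0]<x1)&(W[...,1]>y0)&(W[...,1]<y1)&(W[...,2]>z0)&(W[...,2]<z1)
    P=W[(S>75)&(H>12)&(H<35)&box(520,640,-125,-70,115,175)]
    def res(p):
        a=p[2]; Q=(P-[p[0],p[1],35+105*np.cos(a)+36*np.sin(a)])@(R.from_euler("z",-.153)*R.from_euler("y",a)).as_matrix()
        return np.where(Q[:,0]<14,np.hypot(np.hypot(Q[:,0],Q[:,1])-18,Q[:,2])-3,0)
    o=least_squares(res,[597,-99,.57],loss="soft_l1"); a=o.x[2]; E=np.array([*o.x[:2],35+105*np.cos(a)+36*np.sin(a)]) 
    Rt=R.from_euler("xyz",s["tcp_rot"]).as_matrix(); T=(W-s["eef_pos"])@Rt
    print("tcp",s["eef_pos"].round(1),s["tcp_rot"].round(3),"n",len(P),"eye",E.round(1),"a",a.round(3),"eye in tool",((E-s["eef_pos"])@Rt).round(1))
    for v in (50,54,57,60,66,75,90): 
        k=[(u,T[v,u].round(1).tolist()) for u in range(255,282) if abs(T[v,u,1])<9 and 85<T[v,u,0]<125 and T[v,u,2]<275]
        if k: print(v,k[0],k[len(k)//2],k[-1])
    return f
E
python3 -c "
from m import *
look('w3')"
```

```text
tcp [430.1 -77.1 374.6] [-3.142e+00 -1.000e-03 -1.510e-01] n 0 eye [597.  -99.  142.8] a 0.57 eye in tool [168.   -3.4 232. ]
54 (263, [115.3, -4.5, 250.5]) (267, [115.0, -1.8, 249.3]) (270, [115.2, 0.2, 250.2])
57 (263, [113.0, -4.4, 249.4]) (267, [113.0, -1.8, 249.7]) (271, [113.8, 0.8, 254.0])
60 (263, [112.0, -4.6, 255.4]) (267, [111.3, -1.8, 251.9]) (271, [111.9, 0.8, 254.9])
66 (264, [108.7, -4.0, 261.1]) (268, [108.2, -1.2, 258.7]) (271, [108.8, 0.8, 262.1])
75 (264, [103.6, -4.3, 271.5]) (268, [103.4, -1.4, 270.6]) (271, [103.7, 0.8, 273.1])
90 (262, [91.6, -5.5, 263.4]) (268, [91.2, -1.3, 259.8]) (273, [91.6, 2.2, 263.6])
```

View pics/w3.png

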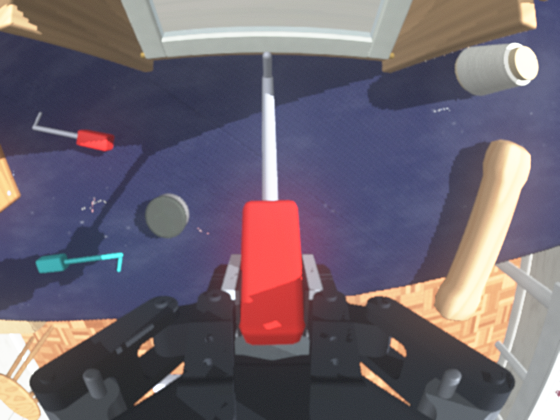

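Call:
apply_moves:
  deltas:
    - {"claw":1,"delta_pos":[1.5,-0.1,0],"yaw":0}
    - {"claw":1,"delta_pos":[1.5,0,0],"yaw":0}
    - {"claw":1,"delta_pos":[1.4,0,0],"yaw":0}
    - {"claw":1,"delta_pos":[0,0,0],"yaw":0}

```text
clock: 7.35
eef_pos: [473.2, -82.8, 373.7]
tcp_rot: [-3.142, -0.0, -0.152]
contact_force: [-0.6, -0.7, -1.8]
opening: 0.288
grasp_force: 108.0
```

Call:
apply_moves:
  deltas:
    - {"claw":1,"delta_pos":[0.45,0,-0.8],"yaw":0}
    - {"claw":1,"delta_pos":[0.45,0,-0.8],"yaw":0}
    - {"claw":1,"delta_pos":[0,0,0],"yaw":0}

```text
clock: 7.72
eef_pos: [481.5, -84.1, 390.7]
tcp_rot: [3.142, -0.002, -0.152]
contact_force: [0.0, -0.1, -2.1]
opening: 0.29
grasp_force: 108.0
```

```bash
python3 - <<'E'
from rig import r
from h import *
print(r.sense()["contact_force"])
f=r.grab_frame("scene"); pickle.dump(f,open("s4.pkl","wb")); g=r.grab_frame("top")
c=lambda i,a,b,cc,d:cv2.resize(i[a:b,cc:d],(390,400),interpolation=cv2.INTER_CUBIC)
cv2.imwrite("pics/s4.png",np.hstack([c(f["img"],150,240,250,340),c(g["img"],160,250,265,355)]))
E
```

```text
[ 0.03257713 -0.1379044  -2.13365052]
```

View pics/s4.png

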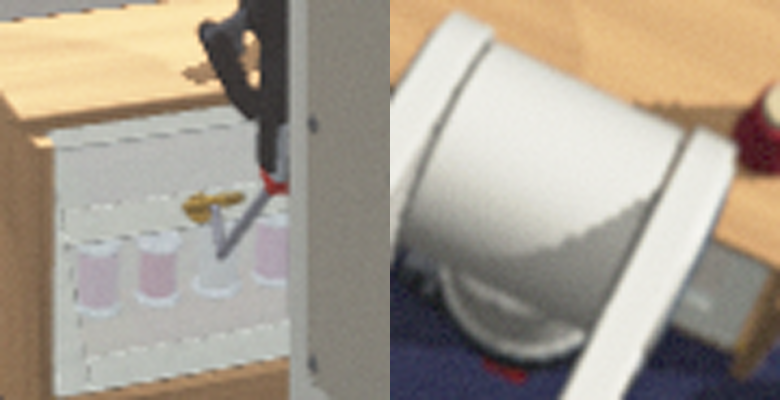

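The scene crop shows the finger tip at the underside of the ring (217,208), centred, so I carry on up.

Call:
apply_moves:
  deltas:
    - {"claw":1,"delta_pos":[0.45,0,-0.8],"yaw":0}
    - {"claw":1,"delta_pos":[0.45,0,-0.8],"yaw":0}
    - {"claw":1,"delta_pos":[0,0,0],"yaw":0}
    - {"claw":1,"delta_pos":[0,0,0],"yaw":0}

```text
clock: 8.32
eef_pos: [489.8, -85.4, 405.6]
tcp_rot: [-3.142, 0.0, -0.152]
contact_force: [-0.1, -0.6, -1.0]
opening: 0.289
grasp_force: 108.0
```

```bash
python3 - <<'E'
from rig import r
from h import *
print(r.sense()["contact_force"])
f=r.grab_frame("scene"); pickle.dump(f,open("s5.pkl","wb"))
cv2.imwrite("pics/s5.png",cv2.resize(f["img"][165:225,270:330],(480,480),interpolation=cv2.INTER_CUBIC))
E
```

```text
[-0.10456598 -0.61575505 -0.99451977]
```

View pics/s5.png

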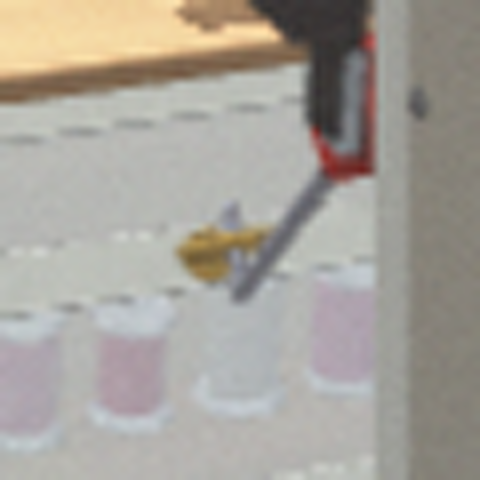

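The finger is up through the ring and the tip shows above it. I now draw the flap gently.

Call:
apply_moves:
  deltas:
    - {"claw":1,"delta_pos":[-0.3,0,-0.3],"yaw":0}
    - {"claw":1,"delta_pos":[-0.4,0,0],"yaw":0}
    - {"claw":1,"delta_pos":[-0.4,0,0],"yaw":0}
    - {"claw":1,"delta_pos":[-0.4,0,0],"yaw":0}
    - {"claw":1,"delta_pos":[-0.4,0,0],"yaw":0}
    - {"claw":1,"delta_pos":[-0.4,0,0],"yaw":0}
    - {"claw":1,"delta_pos":[-0.4,0,0],"yaw":0}
  grip_force: 120

```text
clock: 9.25
eef_pos: [463.2, -81.3, 408.9]
tcp_rot: [-3.142, -0.001, -0.152]
contact_force: [2.8, -0.5, -0.7]
opening: 0.286
grasp_force: 117.0
```

```bash
cat > fl.py <<'E'
from rig import r
from h import *
def flap():
    f=r.grab_frame("scene"); W=cloud(f); C=(W-[570.6,-95,35])@R.from_euler("z",-.153).as_matrix()
    hsv=cv2.cvtColor(f["img"],cv2.COLOR_BGR2HSV); S=hsv[...,1].astype(int);V=hsv[...,2]
    m=(C[...,0]>-30)&(C[...,0]<130)&(abs(C[...,1])<116)&(C[...,2]>12)&(C[...,2]<172)&(S<45)&(V>120)
    P=C[m]; best=(0,0)   # front face: x cos a - z sin a = -7
    for a in np.arange(-.1,.9,.01):
        n=(abs(P[:,0]*np.cos(a)-P[:,2]*np.sin(a)+7)<3).sum(); best=max(best,(n,a))
    hs=(S>110)&(hsv[...,0]>12)&(hsv[...,0]<32)&(C[...,0]>-90)&(C[...,0]<60)&(abs(C[...,1])<30)&(C[...,2]>75)&(C[...,2]<150)
    print("flap",best,len(P),"brass",hs.sum(),np.median(C[hs],0) if hs.any() else "")
    s=r.sense(); print(s["clock"],s["eef_pos"].round(1),s["contact_force"].round(1))
flap()
E
python3 fl.py
```

```text
flap (np.int64(1439), np.float64(0.5099999999999997)) 2915 brass 37 [  9.97187609   4.90165194 114.59734468]
9.3 [462.7 -81.2 408.8] [ 1.8  0.5 -3. ]
```

Call:
apply_moves:
  deltas:
    - {"claw":1,"delta_pos":[-0.45,0,0],"yaw":0}
    - {"claw":1,"delta_pos":[-0.45,0,0],"yaw":0}
    - {"claw":1,"delta_pos":[-0.45,0,0],"yaw":0}
    - {"claw":1,"delta_pos":[-0.45,0,0.05],"yaw":0}
    - {"claw":1,"delta_pos":[-0.45,0,0.1],"yaw":0}
    - {"claw":1,"delta_pos":[-0.45,0,0.1],"yaw":0}
    - {"claw":1,"delta_pos":[-0.3,0,0.05],"yaw":0}

```text
clock: 10.18
eef_pos: [433.2, -76.7, 405.6]
tcp_rot: [-3.142, 0.0, -0.152]
contact_force: [4.0, 1.1, -4.2]
opening: 0.292
grasp_force: 117.1
```

```bash
python3 fl.py
```

```text
flap (np.int64(1368), np.float64(0.23999999999999985)) 2915 brass 58 [-10.82654722   4.3054649  112.97652515]
10.225 [433.  -76.6 405.5] [ 2.2  1.2 -4.4]
```

```bash
python3 - <<'E'
from m import *
import re
s=r.sense(); f=r.grab_frame("wrist"); pickle.dump((f,s),open("w6.pkl","wb"))
def pole(f,s):
    W=wcloud(f,s); T=(W-s["eef_pos"])@R.from_euler("xyz",s["tcp_rot"]).as_matrix()
    hsv=cv2.cvtColor(f["img"],cv2.COLOR_BGR2HSV)
    out=[]
    for v in (40,46,50,54,57,60,63,66,70,75,80,90,120,150,180):
        k=[T[v,u] for u in range(240,300) if abs(T[v,u,1]+2)<8 and 35<T[v,u,0]<140 and T[v,u,2]<285 and T[v,u,2]>190]
        if k: out.append((v,np.median(k,0).round(1).tolist(),len(k)))
    return out
for t in("w3","w6"):
    ff,ss=pickle.load(open(t+".pkl","rb")); print(t,*pole(ff,ss),sep="\n")
E
```

```text
w3
(54, [115.1, -2.1, 249.3], 8)
(57, [113.1, -1.8, 250.2], 9)
(60, [111.6, -1.8, 253.0], 9)
(63, [110.0, -1.9, 256.3], 9)
(66, [108.4, -1.6, 259.5], 8)
(70, [106.3, -1.6, 264.9], 8)
(75, [103.4, -1.7, 270.7], 8)
(80, [99.8, -1.7, 271.4], 10)
(90, [91.3, -1.6, 260.8], 12)
(120, [70.1, -1.0, 235.8], 13)
(150, [53.1, -0.6, 215.1], 14)
(180, [39.0, -0.2, 197.6], 15)
w6
(54, [115.0, -2.1, 249.2], 8)
(57, [113.0, -2.1, 249.7], 8)
(60, [111.5, -2.2, 252.6], 8)
(63, [109.8, -0.9, 255.1], 16)
(66, [107.5, -2.2, 253.9], 24)
(70, [104.8, -1.9, 254.7], 23)
(75, [103.4, -1.7, 270.3], 8)
(80, [99.7, -1.7, 271.2], 10)
(90, [91.3, -1.9, 260.3], 11)
(120, [70.1, -0.7, 235.6], 12)
(150, [53.1, -0.6, 215.0], 14)
(180, [38.9, -0.2, 198.4], 15)
```

```bash
cat > eyefit.py <<'E'
from rig import r
from h import *
import sys
def eyefit(f,s,show=True):
    W=wcloud(f,s); C=(W-[570.6,-95,35])@R.from_euler("z",-.153).as_matrix()
    hsv=cv2.cvtColor(f["img"],cv2.COLOR_BGR2HSV); H,S=hsv[...,0].astype(int),hsv[...,1]
    P=C[(S>75)&(H>12)&(H<35)&(C[...,0]>-75)&(C[...,0]<50)&(abs(C[...,1])<24)&(C[...,2]>90)&(C[...,2]<130)]
    best=(1e9,)
    for a in np.arange(-.05,.65,.01):
        e=[105*np.sin(a)-36*np.cos(a),0,105*np.cos(a)+36*np.sin(a)]
        Q=(P-e)@R.from_euler("y",a).as_matrix(); d=abs(np.hypot(np.hypot(Q[:,0],Q[:,1])-18,Q[:,2])-3)
        c=np.minimum(d,8).mean(); best=min(best,(c,a,e))
    mid=np.array([106,-2,264.]); mw=R.from_euler("xyz",s["tcp_rot"]).apply(mid)+s["eef_pos"]; mc=(mw-[570.6,-95,35])@R.from_euler("z",-.153).as_matrix()
    print(len(P),"a",best,"mid-eye",(mc-best[2]).round(1),"F",s["contact_force"].round(1),s["eef_pos"].round(1))
if __name__=="__main__":
    if len(sys.argv)>1: eyefit(*pickle.load(open(sys.argv[1],"rb")))
    else:
        s=r.sense(); eyefit(r.grab_frame("wrist"),s)
E
python3 eyefit.py w6.pkl
```

```text
1510 a (np.float64(1.6709772416305768), np.float64(0.20000000000000007), [np.float64(-14.422117068803267), 0, np.float64(110.05908658195257)]) mid-eye [-18.6  -0.7  -3.6] F [ 2.2  1.2 -4.4] [433.  -76.6 405.5]
```

Call:
apply_moves:
  deltas:
    - {"claw":1,"delta_pos":[-0.4,0,0],"yaw":0}
    - {"claw":1,"delta_pos":[-0.4,0,0],"yaw":0}
    - {"claw":1,"delta_pos":[-0.35,0,0.05],"yaw":0}
    - {"claw":1,"delta_pos":[-0.3,0,0.05],"yaw":0}
    - {"claw":1,"delta_pos":[-0.25,0,0],"yaw":0}

```text
clock: 10.9
eef_pos: [416.5, -73.9, 403.3]
tcp_rot: [-3.141, 0.001, -0.152]
contact_force: [11.9, -1.0, -21.5]
opening: 0.286
grasp_force: 119.7
```

```bash
python3 eyefit.py; python3 fl.py
```

```text
1496 a (np.float64(1.5658806458459908), np.float64(0.020000000000000004), [np.float64(-33.892940237196825), 0, np.float64(105.69895270095066)]) mid-eye [-15.9  -0.3  -1.5] F [ 11.9  -1.  -21.5] [416.5 -73.9 403.3]
flap (np.int64(1249), np.float64(0.049999999999999906)) 2635 brass 65 [-24.87396481   3.19820256 108.29839057]
11.0 [416.4 -74.2 403.4] [  8.8  -2.5 -16.9]
```

Call:
apply_moves:
  deltas:
    - {"claw":1,"delta_pos":[0,0,0.2],"yaw":0}
    - {"claw":1,"delta_pos":[0,0,0.2],"yaw":0}
    - {"claw":1,"delta_pos":[0,0,0],"yaw":0}

```text
clock: 11.38
eef_pos: [416.5, -74.2, 400.7]
tcp_rot: [3.141, 0.0, -0.152]
contact_force: [-0.0, 0.2, -2.2]
opening: 0.289
grasp_force: 122.1
```

```bash
python3 eyefit.py; python3 fl.py
```

```text
1508 a (np.float64(1.5779770852083843), np.float64(0.020000000000000004), [np.float64(-33.892940237196825), 0, np.float64(105.69895270095066)]) mid-eye [-15.7  -0.9  -4.1] F [-0.   0.2 -2.2] [416.5 -74.2 400.7]
flap (np.int64(1261), np.float64(0.059999999999999915)) 2616 brass 67 [-26.8258186    3.04766131 108.51514967]
11.475 [416.7 -74.2 400.8] [ 0.  -0.2 -0.8]
```

Call:
apply_moves:
  deltas:
    - {"claw":1,"delta_pos":[-0.2,0,0],"yaw":0}
    - {"claw":1,"delta_pos":[-0.15,0,0],"yaw":0}
    - {"claw":1,"delta_pos":[0,0,0],"yaw":0}

```text
clock: 11.85
eef_pos: [413.4, -73.7, 400.6]
tcp_rot: [3.142, -0.001, -0.152]
contact_force: [4.7, -1.4, -7.6]
opening: 0.289
grasp_force: 121.6
```

```bash
python3 eyefit.py; python3 fl.py
```

```text
1504 a (np.float64(1.575454273884163), np.float64(6.938893903907228e-18), [np.float64(-36.0), 0, np.float64(105.0)]) mid-eye [-16.4  -0.8  -3.3] F [ 4.7 -1.4 -7.6] [413.4 -73.7 400.6]
flap (np.int64(1251), np.float64(0.039999999999999925)) 2598 brass 65 [-29.56580043   3.14185479 108.01647723]
11.95 [413.5 -73.7 400.6] [ 4.9 -0.8 -7. ]
```

Call:
apply_moves:
  deltas:
    - {"claw":1,"delta_pos":[-0.15,0,0.05],"yaw":0}
    - {"claw":1,"delta_pos":[-0.15,0,0],"yaw":0}
    - {"claw":1,"delta_pos":[0,0,0],"yaw":0}

```text
clock: 12.32
eef_pos: [411.8, -73.4, 400.3]
tcp_rot: [3.142, -0.005, -0.152]
contact_force: [13.8, -2.9, -15.2]
opening: 0.287
grasp_force: 120.4
```

```bash
python3 eyefit.py; python3 fl.py
```

```text
1505 a (np.float64(1.5828221263643345), np.float64(6.938893903907228e-18), [np.float64(-36.0), 0, np.float64(105.0)]) mid-eye [-16.9  -0.8  -3.1] F [ 13.8  -2.9 -15.2] [411.8 -73.4 400.3]
flap (np.int64(1242), np.float64(0.039999999999999925)) 2596 brass 64 [-31.24152895   4.88998071 108.35080302]
12.425 [411.8 -73.4 400.3] [ 13.2  -2.2 -15.1]
```

Call:
apply_moves:
  deltas:
    - {"claw":1,"delta_pos":[0.3,0,0.2],"yaw":0}
    - {"claw":1,"delta_pos":[0.4,0,0.1],"yaw":0}
    - {"claw":1,"delta_pos":[0.4,0,0],"yaw":0}
    - {"claw":1,"delta_pos":[0,0,0],"yaw":0}

```text
clock: 12.92
eef_pos: [421.4, -74.9, 397.2]
tcp_rot: [3.142, 0.0, -0.152]
contact_force: [-0.4, 0.2, -1.2]
opening: 0.287
grasp_force: 122.0
```

```bash
python3 eyefit.py; python3 fl.py
```

```text
1559 a (np.float64(1.550807921749597), np.float64(6.938893903907228e-18), [np.float64(-36.0), 0, np.float64(105.0)]) mid-eye [-8.6 -0.8 -6.8] F [-0.4  0.2 -1.2] [421.4 -74.9 397.2]
flap (np.int64(1247), np.float64(0.039999999999999925)) 2567 brass 67 [-27.89069259   4.66175538 108.32135287]
13.025 [421.1 -74.8 397.2] [-0.1  0.1 -1.5]
```

Call:
apply_moves:
  deltas:
    - {"claw":1,"delta_pos":[-0.3,0,0.7],"yaw":0}
    - {"claw":1,"delta_pos":[-0.35,0,0.8],"yaw":0}
    - {"claw":1,"delta_pos":[-0.35,0,0.8],"yaw":0}
    - {"claw":1,"delta_pos":[-0.35,0,0.8],"yaw":0}
    - {"claw":1,"delta_pos":[0,0,0],"yaw":0}

```text
clock: 13.65
eef_pos: [407.3, -72.7, 365.4]
tcp_rot: [-3.142, 0.001, -0.152]
contact_force: [-0.3, 0.9, -1.0]
opening: 0.291
grasp_force: 122.0
```

```bash
python3 eyefit.py; python3 fl.py
```

```text
1545 a (np.float64(0.6585846773054982), np.float64(6.938893903907228e-18), [np.float64(-36.0), 0, np.float64(105.0)]) mid-eye [-23.2  -0.7 -38.7] F [-0.3  0.9 -1. ] [407.3 -72.7 365.4]
flap (np.int64(1151), np.float64(0.049999999999999906)) 2462 brass 69 [-28.84901456   4.46512016 107.98489425]
13.75 [408.  -72.8 366.2] [-0.  -0.  -1.7]
```

Call:
apply_moves:
  deltas:
    - {"claw":1,"delta_pos":[-2,0,0],"yaw":0}
    - {"claw":1,"delta_pos":[-3.5,0,0],"yaw":0}
    - {"claw":1,"delta_pos":[-3.5,0,0],"yaw":0}
    - {"claw":1,"delta_pos":[0,0,-4],"yaw":0}
    - {"claw":1,"delta_pos":[0,0,-4],"yaw":-0.1}
    - {"claw":1,"delta_pos":[0,0,0],"yaw":-0.16}
    - {"claw":1,"delta_pos":[0,0,0],"yaw":-0.153}
    - {"claw":1,"delta_pos":[0,0,0],"yaw":0}

```text
clock: 14.75
eef_pos: [317.9, -59.0, 446.2]
tcp_rot: [3.142, -0.0, 0.26]
contact_force: [0.3, -1.0, -1.7]
opening: 0.294
grasp_force: 122.0
```

Call:
apply_moves:
  deltas:
    - {"claw":1,"delta_pos":[3,-3.6,0],"yaw":0}
    - {"claw":1,"delta_pos":[3.7,-4.4,0],"yaw":0}
    - {"claw":1,"delta_pos":[3.7,-4.4,0],"yaw":0}
    - {"claw":1,"delta_pos":[3.7,-4.4,0],"yaw":0}
    - {"claw":1,"delta_pos":[3.7,-4.4,0],"yaw":0}
    - {"claw":1,"delta_pos":[3.7,-4.4,0],"yaw":0}
    - {"claw":1,"delta_pos":[3.2,-3.8,0],"yaw":0}
    - {"claw":1,"delta_pos":[0,0,0],"yaw":0}

```text
clock: 15.75
eef_pos: [482.2, 291.0, 445.5]
tcp_rot: [-3.141, 0.0, 0.26]
contact_force: [-0.2, -0.7, -1.7]
opening: 0.287
grasp_force: 122.1
```

```bash
cat > p.py <<'E'
from h import *
from rig import r
def pole(f,s):
    W=wcloud(f,s); T=(W-s["eef_pos"])@R.from_euler("xyz",s["tcp_rot"]).as_matrix()
    for v in (54,57,60,66,75,80,90,120,150,180):
        k=[T[v,u] for u in range(240,300) if abs(T[v,u,1]+2)<8 and 35<T[v,u,0]<140 and 190<T[v,u,2]<285]
        if k: print(v,np.median(k,0).round(1))
s=r.sense(); print(s["clock"],s["eef_pos"],s["tcp_rot"]); f=r.grab_frame("wrist"); pickle.dump((f,s),open("w7.pkl","wb")); pole(f,s)
f0,s0=pickle.load(open("w1.pkl","rb"))
W=wcloud(f,s); hsv=cv2.cvtColor(f["img"],cv2.COLOR_BGR2HSV); H,S=hsv[...,0].astype(int),hsv[...,1]
m=(W[...,0]>430)&(W[...,0]<620)&(W[...,1]>240)&(W[...,1]<400)&(W[...,2]>4)&(W[...,2]<20)&(H<25)&(H>5)&(S>70)
print(cv2.minAreaRect(W[m][:,:2].astype(np.float32)),m.sum())
E
python3 p.py
```

```text
15.75 [482.22824283 291.0094806  445.49665482] [-3.14122263e+00  3.11214135e-04  2.59604446e-01]
54 [115.2  -1.2 251.9]
57 [112.9  -0.8 250.8]
60 [110.9  -0.8 251.8]
66 [107.9  -0.9 258.7]
75 [102.8  -0.9 269.1]
80 [ 99.8  -1.3 275.2]
90 [ 91.3  -1.2 264.7]
120 [ 69.7  -0.5 238.2]
150 [ 52.6  -0.4 216.8]
180 [ 38.4  -0.3 199.1]
((526.29150390625, 317.6211242675781), (129.82778930664062, 89.90699005126953), 13.868103981018066) 4294
```

Call:
apply_moves:
  deltas:
    - {"claw":1,"delta_pos":[1.24,-1.23,0],"yaw":0}
    - {"claw":1,"delta_pos":[0,0,2],"yaw":0}
    - {"claw":1,"delta_pos":[0,0,3],"yaw":0}
    - {"claw":1,"delta_pos":[0,0,3],"yaw":0}
    - {"claw":1,"delta_pos":[0,0,2],"yaw":0}
    - {"claw":1,"delta_pos":[0,0,0],"yaw":0}

```text
clock: 16.55
eef_pos: [490.2, 303.0, 345.1]
tcp_rot: [3.141, 0.002, 0.259]
contact_force: [-0.3, -0.4, -1.3]
opening: 0.286
grasp_force: 122.2
```

Call:
apply_moves:
  deltas:
    - {"claw":1,"delta_pos":[0.15,-0.27,0],"yaw":0}
    - {"claw":1,"delta_pos":[0,0,1],"yaw":0}
    - {"claw":1,"delta_pos":[0,0,1],"yaw":0}
    - {"claw":1,"delta_pos":[0,0,0.7],"yaw":0}
    - {"claw":1,"delta_pos":[0,0,0],"yaw":0}

```text
clock: 17.18
eef_pos: [491.0, 306.5, 318.4]
tcp_rot: [3.141, 0.001, 0.261]
contact_force: [-0.2, 0.3, -1.1]
opening: 0.288
grasp_force: 122.1
```

Call:
apply_moves:
  deltas:
    - {"claw":1,"delta_pos":[0,0,0.3],"yaw":0}
    - {"claw":1,"delta_pos":[0,0,0.2],"yaw":0}
    - {"claw":1,"delta_pos":[0,0,0],"yaw":0}

```text
clock: 17.55
eef_pos: [491.3, 306.7, 314.1]
tcp_rot: [3.142, 0.0, 0.261]
contact_force: [0.2, -0.1, -2.0]
opening: 0.289
grasp_force: 122.1
```

Call:
apply_moves:
  deltas:
    - {"claw":1,"delta_pos":[0,0,0.2],"yaw":0}
    - {"claw":1,"delta_pos":[0,0,0.1],"yaw":0}
    - {"claw":1,"delta_pos":[0,0,0],"yaw":0}

```text
clock: 17.92
eef_pos: [491.6, 306.8, 311.9]
tcp_rot: [-3.141, -0.001, 0.261]
contact_force: [-0.6, -0.6, 3.7]
opening: 0.288
grasp_force: 123.4
```

Call:
apply_moves:
  deltas:
    - {"claw":1,"delta_pos":[0,0,0.1],"yaw":0}
    - {"claw":1,"delta_pos":[0,0,0],"yaw":0}
    - {"claw":1,"delta_pos":[0,0,0],"yaw":0}
  grip_force: 20

```text
clock: 18.3
eef_pos: [491.6, 306.8, 311.7]
tcp_rot: [-3.141, -0.002, 0.261]
contact_force: [-4.0, -2.9, 14.3]
opening: 0.289
grasp_force: 124.6
```

Call:
apply_moves:
  deltas:
    - {"claw":0.3,"delta_pos":[0,0,0],"yaw":0}
    - {"claw":0.1,"delta_pos":[0,0,0],"yaw":0}
    - {"claw":-0.3,"delta_pos":[0,0,0],"yaw":0}
    - {"claw":-1,"delta_pos":[0,0,0],"yaw":0}
    - {"claw":-1,"delta_pos":[0,0,0],"yaw":0}
    - {"claw":-1,"delta_pos":[0,0,0],"yaw":0}

```text
clock: 19.05
eef_pos: [491.3, 306.7, 310.1]
tcp_rot: [-3.142, 0.0, 0.261]
contact_force: [-0.2, -0.2, -0.3]
opening: 1.002
grasp_force: 0.0
```

Now straight up and away, then check the pole and flap.

Call:
apply_moves:
  deltas:
    - {"claw":-1,"delta_pos":[0,0,-2],"yaw":0}
    - {"claw":-1,"delta_pos":[0,0,-4],"yaw":0}
    - {"claw":-1,"delta_pos":[0,0,-4],"yaw":0}
    - {"claw":-1,"delta_pos":[0,0,-3.5],"yaw":0}
    - {"claw":-1,"delta_pos":[-4,4,0],"yaw":0}
    - {"claw":-1,"delta_pos":[0,0,0],"yaw":0}
    - {"claw":-1,"delta_pos":[0,0,0],"yaw":0}

```text
clock: 19.92
eef_pos: [463.1, 257.8, 445.5]
tcp_rot: [-3.141, -0.001, 0.26]
contact_force: [-0.6, 0.4, 0.1]
opening: 0.996
grasp_force: 0.0
```

```bash
python3 - <<'E'
from h import *
from rig import r
from fl import flap
s=r.sense(); f=r.grab_frame("wrist"); pickle.dump((f,s),open("w9.pkl","wb"))
for t in("w1","w9"):
    f,s=pickle.load(open(t+".pkl","rb")); W=wcloud(f,s); hsv=cv2.cvtColor(f["img"],cv2.COLOR_BGR2HSV); H,S,V=[hsv[...,i].astype(int) for i in range(3)]
    box=(W[...,0]>400)&(W[...,0]<650)&(W[...,1]>200)&(W[...,1]<420)
    P=W[((H<6)|(H>174))&(S>150)&box&(W[...,2]>100)&(W[...,2]<200)]; print(t,s["eef_pos"].round(0),len(P),P.mean(0).round(1),P.min(0).round(1),P.max(0).round(1),cv2.minAreaRect(P[:,:2].astype(np.float32)))
    Q=W[(S<60)&box&(W[...,0]>585)&(W[...,2]>25)&(W[...,2]<110)]; print("hook",len(Q),np.median(Q,0),Q.max(0) if len(Q) else "")
E
```

```text
flap (np.int64(1760), np.float64(0.049999999999999906)) 3672 brass 63 [-30.9650533    3.87363716 108.06736863]
19.975 [463.3 258.1 445.3] [-0.4  0.8 -0.7]
w1 [461. 260. 444.] 2403 [495.1 308.4 163. ] [465.4 291.2 125. ] [524.3 329.9 181.6] ((494.6859436035156, 310.3192138671875), (56.95359420776367, 28.48465347290039), 15.606867790222168)
hook 113 [594.16738105 334.68837563  48.29773893] [603.70855647 339.03997749  62.66860181]
w9 [463. 258. 445.] 2395 [495.7 306.3 162.7] [465.8 289.4 116.3] [525.  328.7 181.6] ((494.6966857910156, 310.29095458984375), (56.63625717163086, 32.20176315307617), 13.374273300170898)
hook 115 [595.27843353 331.33927304  49.28194795] [604.13571549 336.29379381  63.18885421]
```

```bash
python3 - <<'E'
from h import *
from rig import r
for t in("scene","top"):
    for f in (pickle.load(open(t+"0.pkl","rb")),r.grab_frame(t)):
        C=(cloud(f)-[570.6,-95,35])@R.from_euler("z",-.153).as_matrix(); hsv=cv2.cvtColor(f["img"],cv2.COLOR_BGR2HSV)
        P=C[(C[...,0]>-25)&(C[...,0]<120)&(abs(C[...,1])<114)&(C[...,2]>14)&(C[...,2]<172)&(hsv[...,1]<40)&(hsv[...,2]>140)]
        rng=np.random.default_rng(0); best=(0,)
        for _ in range(1500):
            q=P[rng.choice(len(P),3,False)]; n=np.cross(q[1]-q[0],q[2]-q[0]); L=np.linalg.norm(n)
            if L<1000: continue
            n/=L; c=abs((P-q[0])@n)<2
            if c.sum()>best[0]: best=(c.sum(),c)
        Q=P[best[1]]; n=np.linalg.svd(Q-Q.mean(0),full_matrices=False)[2][2]; n*=-np.sign(n[0]); print(t,best[0],len(P),Q.mean(0).round(1),n.round(3),"a",np.arcsin(n[2]).round(3))
E
```

```text
scene 1390 3690 [47.5 -1.1 76.8] [-0.837  0.008  0.548] a 0.579
scene 1434 3559 [-2.7  7.2 93. ] [-1.     0.002 -0.026] a -0.026
top 658 1393 [21.2 -4.7 35.8] [-0.804  0.01   0.594] a 0.636
top 294 417 [-2.1 -0.5 76.4] [-1.     0.005  0.001] a 0.001
```

The flap is shut and the pole is back in its stand with the robot clear, so I hand in.

```bash
python3 -c "
from rig import r
print(r.sign_off())"
```

```text
the job is handed in; nothing more can be done
None
```

The flap was drawn shut by the hook, the pole is back in its stand and released, and the job is handed in at about 20 s. The last camera check put the flap within 0.03 rad of its stop and the handle within about 3 mm of its start; the hand-in gave no verdict, and I did not re-measure the threads and tin.

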